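# Load the dosing rack in storage order

### The arm

A 6-joint arm with a two-finger parallel gripper is mounted at the origin on a cart in front of the work surface, level with it; the furniture and walls round the work are solid. World frame = base frame: x ahead of the robot, y to its left, z up, the work surface at z = 0. Lengths are in m, angles in degrees, forces in N, time in s.
With the tool pointing down it reaches from about 0.4 to 0.825 m from the base axis. Payload 7 kg.
Tool frame: the origin (TCP) lies midway between the tips of the shut fingers; the grasp point (between the pads) lies 19 mm behind it; z points along the fingers, y is the line along which they close (so a half turn about z gives the same grasp; the last joint's range is limited). The gripper opens to 88 mm and grips with 3 to 60 N. Pads are 19 mm wide; open, the fingers measure 130 mm over their backs; the gripper's body (78 mm by 193 mm) begins 47 mm behind the grasp point.
Start: joints at [91.622, 20.546, 0.682, 0, -70.136, -16.507], TCP at [0.173, 0.652, 0.227] pointing down, gripper open.
Joint ranges: [-176.03, 176.03], [-82.01, 121.73], [-58.28, 71.71], [-173.87, 95.51], [-174.79, -0.11], [-173.66, 173.66]. Speed limits (degrees/s): [136.94, 136.94, 172.46, 180, 180, 180].

### API

Orientations are given as [roll, pitch, yaw] about the fixed x, y, z axes, in that order (R = Rz(yaw) Ry(pitch) Rx(roll)).
In Python, from plant import ctrl gives the robot as it stands. The module is installed in compiled form; this text tells all that it offers.
- The arm moves only by the tool play_rows, never from a script. Its argument "commands" is a list that holds one entry, the list of rows, each a list of 7 numbers: the turn, a rotation vector about the tool's x, y, z in rad, then the shift along the tool's x, y, z in cm, then the finger opening in cm, from 0 to 8.76. In form: [[[ax, ay, az, x, y, z, grip], ...]]. A call has 1 to 8 rows; each row is the pose to reach, as a shift and turn from the pose commanded when the call began, along the tool's axes at that moment; what a row does not reach only later rows make up. A row lasts 1/12 s, in which the tool goes at most 41.7 mm and 7.16 degrees, less where a joint would pass 70% of its speed; a pose out of reach is approached as far as the arm can. A call with a gripper value outside its range is refused whole. The fingers move at their own pace and stop on an object; the grip force is fixed at half the most. Time passes only in rows, so rows that repeat a pose let the fingers close. It gives the time, the measured TCP pose, the force, the opening and the grip force at its end, in the units of the state.
- ctrl.get_obs(): the state, without advancing time (a new reading comes with each control period).
- ctrl.snapshot(name): name is "scene" or "top"; returns a dict with "color" (420x560x3 uint8, red, green, blue), "camera_matrix" (3x3 intrinsics, pixels), "origin" and "rotation" of the camera in the world. Camera axes: x right, y down, z forward; pixel columns grow to the right and rows downward; lengths in m; the calibration is good to about 2 mm. A picture is of the moment at which its call begins. There is no depth.
- ctrl.close_job(): hands the job in; it is judged then, once.
Trained networks look in a picture, given as the dict that the camera call returned (one of the last four; its "shot" number tells which), for a name from the list of things; names that differ only in an ending like _2 or _b are one class to them, and where a whole thing is asked for, a point or a joint stands for the part that bears it (a point fixed in the world has none). Each returns a list of dicts, best first, with "conf" (0 to 1); they miss things now and then, are a little off and sometimes report something else, mostly with a low value. They report only what shows in the picture. A call takes as long as a camera call. They do not tell look-alikes from the thing itself.
- ctrl.find_in(picture, name): "bbox" ([left, top, width, height] in pixels, round what is visible of it).
The state is a dict: "clock": time; "joint_pos": joint angles; "qvel": joint speeds; "tau": joint torques, N m; "tool_pos": TCP position; "orientation": TCP orientation; "force": force on the tool from outside, world axes, zero at the start; "moment": the same for the moment, N m; "opening": finger opening in m; "gripper_force": force on a finger pad.
Only numpy, scipy, OpenCV 4.12 (cv2) and the standard library are available. Lean on these libraries where they do the work, as an engineer would, in place of code of your own. Each camera call takes 0.05 s, during which the arm holds its last target. There are 200 camera calls.

### The job

Set up the next dosing run: move the four reagent bottles from the storage rack with the coloured inserts into the four wells of the white dosing rack and keep their order, so that the bottle nearest the red handle of the storage rack comes nearest the red handle of the dosing rack, and so on down the row. Keep every bottle upright on the way, and leave each one standing on the floor of its own well.

Things in the scene. Friction and masses are not known exactly. Their poses are not given: they have to be found in the camera images.
- storage_rack: Storage rack where the bottles stand at the start: fixed aluminium channel 66 x 242 mm holding four coloured square inserts, low red pull handle (21 mm high, 24 mm long) at its +y end. Origin on the bench under the row's middle; places along its y at +87 (first, by the handle), +29, -29, -87 mm, x = 0. Tops of the inserts 22 mm over the bench; bottles stand 7 mm over the bench.
- dosing_rack: Dosing rack where the bottles go: fixed white block 64 x 236 x 22 mm with four equal round wells, like red handle at its +y end. Origin on the bench under the row's middle; places along its y at +87 (first, by the handle), +29, -29, -87 mm, x = 0. Wells 52 mm wide, 3 mm chamfer, floor 6 mm over the bench (16 mm deep).
- indicator_bottle: White bottle with a red screw cap, 33 mm wide, 67 mm tall; full width from the foot to about 40 mm, then narrowing to the cap. Loose, upright; origin at the centre of its underside, z up. Take it from above, fingers across the row.
- acid_bottle: Clear bottle, half full of something orange-brown, with a black screw cap, the tallest of the four, 39 mm wide, 103 mm tall; full width from the foot to about 65 mm, then narrowing to the cap. Loose, upright; origin at the centre of its underside, z up. Take it from above, fingers across the row.
- amber_reagent: Brown (amber) bottle with a white paper label and a black screw cap, 42 mm wide, 83 mm tall; full width from the foot to about 50 mm, then narrowing to the cap. Loose, upright; origin at the centre of its underside, z up. Take it from above, fingers across the row.
- white_vial: Straight-sided clear vial, half full, with a white ribbed cap, 41 mm wide, 94 mm tall; full width from the foot to about 73 mm. Loose, upright; origin at the centre of its underside, z up. Take it from above, fingers across the row.
- insert_blue: Insert of the storage rack, blue plastic, 56 mm square, 19 mm high, with a round bore 37.5 mm wide and 15 mm deep for the bottle that stands in it at the start. It stays in the rack. Origin at the centre of its underside, 3 mm over the bench; axes as the rack's.
- insert_green: Insert of the storage rack, green plastic, 56 mm square, 19 mm high, with a round bore 43.5 mm wide and 15 mm deep for the bottle that stands in it at the start. It stays in the rack. Origin at the centre of its underside, 3 mm over the bench; axes as the rack's.
- insert_yellow: Insert of the storage rack, yellow plastic, 56 mm square, 19 mm high, with a round bore 46.5 mm wide and 15 mm deep for the bottle that stands in it at the start. It stays in the rack. Origin at the centre of its underside, 3 mm over the bench; axes as the rack's.
- insert_grey: Insert of the storage rack, grey plastic, 56 mm square, 19 mm high, with a round bore 45.5 mm wide and 15 mm deep for the bottle that stands in it at the start. It stays in the rack. Origin at the centre of its underside, 3 mm over the bench; axes as the rack's.
Mind the look-alikes: they are no part of the job. What is shaped like the insert_yellow but orange is not meant.

How it is judged:
By the outcome, as a careful person would: the job done as asked, in the order asked, and still so for the second after the job is handed in, with the robot touching nothing.
It also fails if it takes over 109 s, if anything falls off the work surface, if the arm or the gripper's body presses on something with over 40 N, if the wrist force passes 120 N, or if a joint passes its speed limit or range.

## Working session

There is one attempt and no reset: what is moved stays moved. The work goes in short steps, Python scripts to look and compute and a tool call to move; the robot and the scene stay as the last step left them, time stands still between calls to the robot, and variables do not carry over. Pictures are saved under pics/ and viewed, at most 14 in all, crops included, and the job is handed in when it is done.

Besides the shell and the picture viewer there is one more tool, called after "Emit:" as name([rows], argument=value, ...), one row to a line, values as JSON. play_rows: Moves the arm, as the interface text tells. Its arguments: {"type":"object","properties":{"commands":{"type":"array","items":{"type":"array","items":{"type":"array","items":{"type":"number"}}}}},"required":["commands"]}

```bash
mkdir -p pics
cat > h.py <<'E'
import numpy as np, cv2
from plant import ctrl
def save(p,n): cv2.imwrite('pics/'+n,p['color'][:,:,::-1])
def ray(p,u,v,z):
    K=np.array(p['camera_matrix']);R=np.array(p['rotation']);o=np.array(p['origin'])
    d=R@np.linalg.solve(K,[u,v,1.]); return o+d*(z-o[2])/d[2]
def proj(p,X):
    K=np.array(p['camera_matrix']);R=np.array(p['rotation']);o=np.array(p['origin'])
    q=K@(R.T@(np.array(X)-o)); return q[:2]/q[2]
E
python3 - <<'E'
from h import *
for n in ['scene','top']:
    p=ctrl.snapshot(n); save(p,n+'0.png'); print(n,np.round(p['origin'],3),np.round(p['rotation'],3).tolist(),np.round(p['camera_matrix'],1).tolist())
    for k in 'storage_rack dosing_rack indicator_bottle acid_bottle amber_reagent white_vial insert_blue insert_green insert_yellow insert_grey'.split():
        print(k,[(np.round(d['bbox']).astype(int).tolist(),round(d['conf'],2)) for d in ctrl.find_in(p,k)][:4])
print(ctrl.get_obs())
E
```

```text
scene [-0.179 -0.308  0.793] [-136.189, 0.486, -63.004] [[423.6, 0.0, 272.6], [0.0, 423.6, 208.0], [0.0, 0.0, 1.0]]
storage_rack [([293, 233, 118, 46], 0.92)]
dosing_rack [([159, 157, 90, 25], 0.83)]
indicator_bottle [([386, 239, 11, 25], 0.53), ([356, 220, 20, 40], 0.45)]
acid_bottle [([353, 222, 22, 37], 0.66)]
amber_reagent [([305, 219, 20, 32], 0.71)]
white_vial [([329, 222, 26, 34], 0.88), ([290, 231, 120, 48], 0.22)]
insert_blue [([377, 248, 28, 25], 0.65)]
insert_green [([348, 242, 30, 27], 0.7), ([160, 156, 90, 27], 0.25), ([303, 238, 27, 17], 0.24)]
insert_yellow [([147, 195, 33, 27], 0.87), ([301, 239, 28, 16], 0.67)]
insert_grey [([306, 215, 19, 34], 0.56), ([322, 237, 34, 28], 0.49)]
top [0.314 0.012 0.866] [-170.978, -1.282, -88.457] [[395.2, 0.0, 288.6], [0.0, 395.2, 207.8], [0.0, 0.0, 1.0]]
storage_rack [([313, 211, 120, 21], 0.97), ([356, 206, 24, 20], 0.32)]
dosing_rack [([107, 126, 107, 82], 0.84)]
indicator_bottle [([408, 200, 18, 20], 0.62), ([372, 199, 30, 29], 0.26)]
acid_bottle [([379, 197, 29, 24], 0.59), ([106, 130, 111, 80], 0.17)]
amber_reagent [([326, 206,
[... 222 characters left out ...]
 [([351, 202, 26, 26], 0.85)]
{'clock': 1.1, 'joint_pos': array([ 9.16221976e+01,  2.05469556e+01,  6.80671171e-01,  2.25603142e-03,
       -7.01355940e+01, -1.65060145e+01]), 'qvel': array([ 0.11334886,  0.00063329,  0.04492305,  0.03850345, -0.01452647,
        0.07428432]), 'tau': array([ 1.09065886e-04, -5.82408464e+01,  2.93300754e+01,  7.00210869e+00,
        1.24480927e-02, -3.39569362e-05]), 'tool_pos': array([0.1734171 , 0.65231771, 0.22655182]), 'orientation': array([ 1.79998802e+02, -2.56803147e-03, -1.48830503e+01]), 'force': array([0.01618326, 0.56791819, 0.1927742 ]), 'moment': array([ 0.00786258, -0.01132992,  0.00727414]), 'gripper_force': 0.0, 'opening': 0.08757763059929234}
```

View pictures.

```bash
sed -i "s/^import numpy as np, cv2/import numpy as np, cv2\nfrom scipy.spatial.transform import Rotation as Ro/; s/R=np.array(p\['rotation'\])/R=Ro.from_euler('xyz',p['rotation'],degrees=True).as_matrix()/" h.py
python3 - <<'E'
import cv2
a=cv2.imread('pics/top0.png'); cv2.imwrite('pics/t1.png',cv2.resize(a[110:290,90:450],(800,400),interpolation=cv2.INTER_CUBIC))
E
```

```text
(no output)
```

View pics/scene0.png

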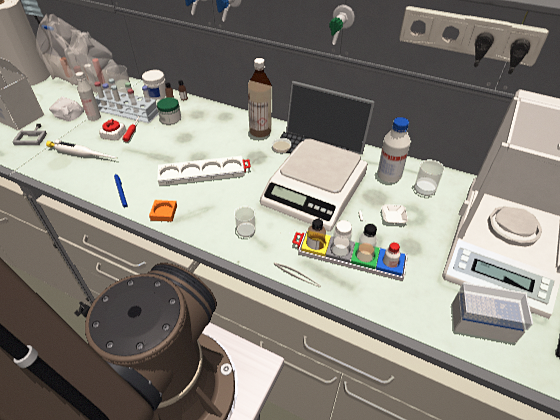

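View pics/top0.png

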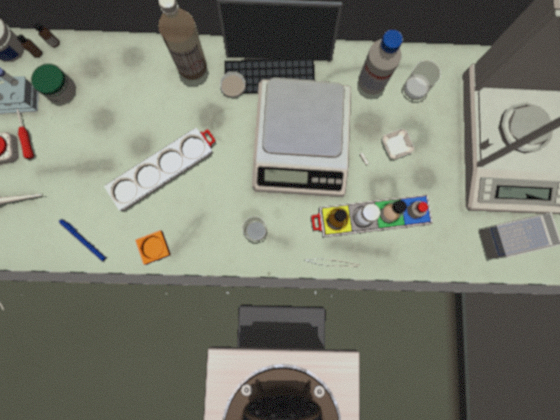

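View pics/t1.png

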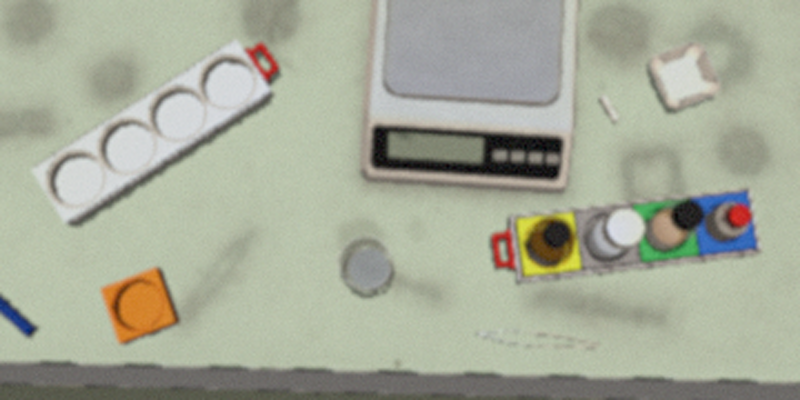

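```bash
cat >> h.py <<'E'
def rect(p,c,z=.022,h=.16,s=1000):
    # rectified plane view: +x world up, +y world left, center c
    n=int(2*h*s); w=np.array([[c[0]+h,c[1]+h,z],[c[0]+h,c[1]-h,z],[c[0]-h,c[1]-h,z],[c[0]-h,c[1]+h,z]])
    M=cv2.getPerspectiveTransform(np.float32([proj(p,X) for X in w]),np.float32([[0,0],[n,0],[n,n],[0,n]]))
    return cv2.warpPerspective(p['color'],M,(n,n),flags=cv2.INTER_CUBIC)
E
python3 - <<'E'
from h import *
P={n:ctrl.snapshot(n) for n in ['scene','top']}
t=P['top']
f=lambda u,v:ray(t,90+u/2.2222,110+v/2.2222,.022)
S=[f(*q)[:2] for q in [(512,217),(520,280),(757,250),(748,190)]]
D=[f(*q)[:2] for q in [(227,82),(178,114),(129,146),(77,180)]]
print(np.round(S,3).tolist(),np.round(D,3).tolist())
cs=np.mean(S,0);cd=np.mean(D,0);print(cs,cd)
out=[]
for n in ['top','scene']:
    out.append(np.hstack([rect(P[n],cs,h=.15),rect(P[n],cd,h=.15)]))
im=np.vstack(out); cv2.imwrite('pics/rect.png',im[:,:,::-1])
for n in P:
  r=rect(P[n],cs,h=.2)
  hsv=cv2.cvtColor(r,cv2.COLOR_RGB2HSV)
  for k,lo,hi in [('y',(24,150,120),(34,255,255)),('g',(45,120,60),(75,255,255)),('b',(105,150,100),(125,255,255))]:
    m=cv2.inRange(hsv,lo,hi);m=cv2.morphologyEx(m,cv2.MORPH_OPEN,np.ones((5,5)))
    c=max(cv2.findContours(m,0,2)[0],key=cv2.contourArea)
    (x,y),wh,a=cv2.minAreaRect(c);print(n,k,np.round([cs[0]+.2-y/1000,cs[1]+.2-x/1000],4),np.round(wh),round(a,1))
E
```

```text
[[0.451, -0.072], [0.389, -0.08], [0.425, -0.312], [0.485, -0.304]] [[0.578, 0.213], [0.543, 0.259], [0.51, 0.304], [0.474, 0.352]]
[ 0.43751467 -0.19207356] [0.52614318 0.28212812]
scene y [ 0.4118 -0.1087] [33. 58.] 79.7
scene g [ 0.4387 -0.2213] [61. 56.] 80.3
scene b [ 0.449  -0.2781] [58. 57.] 81.9
top y [ 0.4259 -0.1067] [55. 56.] 81.3
top g [ 0.4239 -0.2246] [18. 55.] 85.0
top b [ 0.434  -0.2811] [23. 54.] 90.0
```

View pics/rect.png

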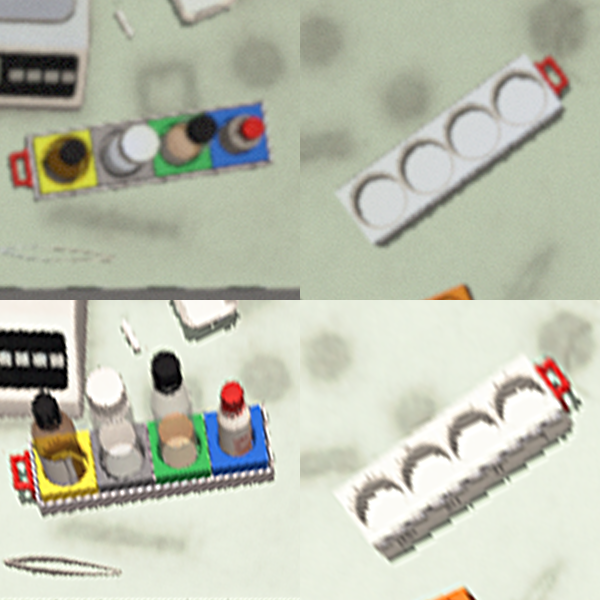

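Order from the red handle: amber (yellow), vial (grey), acid (green), indicator (blue). The dosing handle is at its upper right end, in top0 near (209,138). The orange insert at (152,247) is the look-alike, and I leave it alone. Next I refine the rack poses and check the balance height.

```bash
cat > fit.py <<'E'
from h import *
from scipy.optimize import minimize
P=[ctrl.snapshot(n) for n in ['top','scene']]
def seg(a,b,n=60): return np.linspace(a,b,n)
def box(hx,hy,cy,z): 
    c=[(-hx,cy-hy,z),(hx,cy-hy,z),(hx,cy+hy,z),(-hx,cy+hy,z)]
    return np.vstack([seg(np.array(c[i]),np.array(c[(i+1)%4])) for i in range(4)])
def circ(r,cy,z): t=np.linspace(0,2*np.pi,80);return np.c_[r*np.cos(t),cy+r*np.sin(t),z+0*t]
Y=[.087,.029,-.029,-.087]
M={'sto':np.vstack([box(.028,.028,y,.022) for y in Y]+[box(.033,.121,0,0.)]),
   'dos':np.vstack([circ(.029,y,.022) for y in Y]+[circ(.026,y,.019) for y in Y]+[box(.032,.118,0,.022)]*2)}
DT=[]
for p in P:
    g=cv2.resize(p['color'],None,fx=3,fy=3,interpolation=cv2.INTER_CUBIC)
    e=np.max([cv2.Canny(cv2.GaussianBlur(g[:,:,i],(0,0),2),15,40) for i in range(3)],0)
    DT.append(cv2.distanceTransform(255-e,cv2.DIST_L2,5)/3)
def world(m,q):
    c,s=np.cos(q[2]),np.sin(q[2]);return np.c_[q[0]+c*m[:,0]-s*m[:,1],q[1]+s*m[:,0]+c*m[:,1],m[:,2]]
def pj(p,W):
    R=Ro.from_euler('xyz',p['rotation'],degrees=True).as_matrix();q=(W-p['origin'])@R@np.array(p['camera_matrix']).T
    return q[:,:2]/q[:,2:]
def cost(q,m,ii):
    t=0
    for i in ii:
        u=(pj(P[i],world(m,q))*3+1).astype(np.float32)
        d=cv2.remap(DT[i].astype(np.float32),u[:,0],u[:,1],cv2.INTER_LINEAR)
        t+=np.mean(np.minimum(d,4)**2)
    return t
Q0={'sto':[.4365,-.194,np.radians(7.5)],'dos':[.526,.282,np.radians(-143.2)]}
vis=[p['color'].copy() for p in P]
for k in M:
  for ii in [[0],[1],[0,1]]:
    best=min((minimize(cost,np.array(Q0[k])+d,args=(M[k],ii),method='Nelder-Mead',options=dict(initial_simplex=np.array(Q0[k])+d+np.vstack([np.zeros(3),np.diag([.006,.006,.03])])))for d in np.random.default_rng(0).normal(0,1,(10,3))*[.003,.003,.02]),key=lambda r:r.fun)
    print(k,ii,np.round(best.x[:2],4),round(np.degrees(best.x[2]),2),round(best.fun,2))
  q=best.x
  for y,nm in zip(Y,['amber','vial','acid','ind']): print(' ',nm,np.round(world(np.array([[0,y,0]]),q)[0,:2],4))
  for p,v in zip(P,range(2)):
    pass
  Q0[k]=q
out=[]
for p in P:
  b=cv2.resize(p['color'],None,fx=3,fy=3,interpolation=cv2.INTER_CUBIC)
  for k in M:
    for u in pj(p,world(M[k],Q0[k])): cv2.circle(b,tuple(int(x) for x in u*3+1),0,(255,0,255),-1)
  out.append(b)
t=out[0][360:720,300:1320];s=out[1][430:850,430:1250]
im=np.vstack([cv2.resize(t,(800,282)),cv2.resize(s[:,:],(620,318)).copy() if 0 else cv2.copyMakeBorder(cv2.resize(s,(600,307)),0,0,0,200,0)])
cv2.imwrite('pics/fit.png',im[:,:,::-1])
E
python3 fit.py
```

```text
sto [0] [ 0.4397 -0.1953] 7.94 0.63
sto [1] [ 0.4378 -0.192 ] 8.47 0.16
sto [0, 1] [ 0.4384 -0.1935] 8.4 0.99
  amber [ 0.4257 -0.1074]
  vial [ 0.4341 -0.1648]
  acid [ 0.4426 -0.2222]
  ind [ 0.4511 -0.2796]
dos [0] [0.5269 0.2829] -143.87 1.25
dos [1] [0.5119 0.2726] -143.15 0.65
dos [0, 1] [0.5244 0.2814] -144.09 2.16
  amber [0.5755 0.2109]
  vial [0.5414 0.2579]
  acid [0.5074 0.3049]
  ind [0.4734 0.3519]
```

View pics/fit.png

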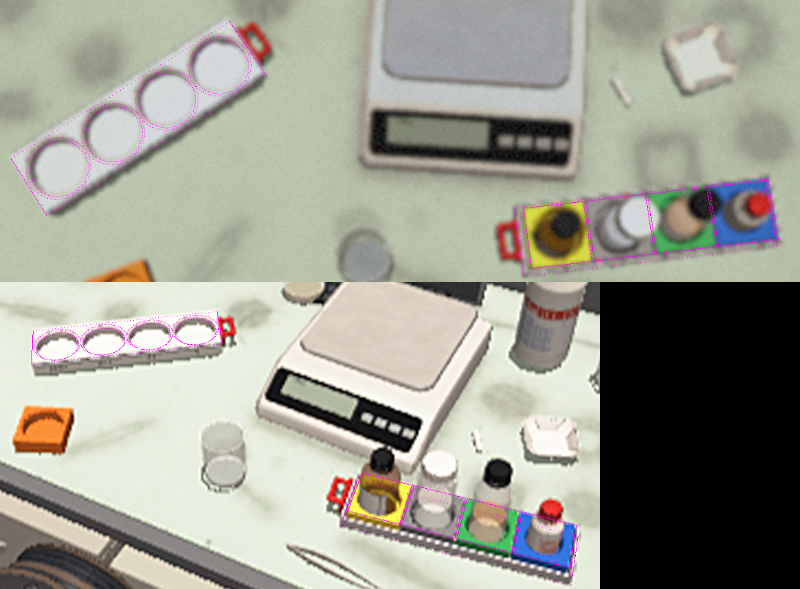

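The overlay fits the storage rack well. For the dosing rack I take (0.5255, 0.282) at yaw -143.9, between the joint fit and the top-only fit. I'll go in the order acid, vial, amber, indicator so the gripper body clears the taller neighbours.

```bash
cat > mv.py <<'E'
from h import *
S=(.4385,-.1935,8.3);D=(.5255,.282,-143.9);Y=dict(amber=.087,vial=.029,acid=-.029,ind=-.087)
def place(r,n,off=0):
    a=np.radians(r[2]);y=Y[n]+off;return np.array([r[0]-y*np.sin(a),r[1]+y*np.cos(a)])
def chain(ts,start=None):
    "ts: (x,y,z,yaw); prints az, x,y,z cm for each call from the one before"
    if start is None:
        o=ctrl.get_obs();start=(*o['tool_pos'],o['orientation'][2]);print(np.round(start,4),np.round(o['orientation'],2),np.round(o['joint_pos'],1),round(o['clock'],2))
    c=start
    for t in ts:
        a=np.radians(c[3]);d=np.array(t[:3])-c[:3]
        w=[d[0]*np.cos(a)+d[1]*np.sin(a),d[0]*np.sin(a)-d[1]*np.cos(a),-d[2]]
        print('az %.3f  x %.2f y %.2f z %.2f  dist %.0f'%(-np.radians(t[3]-c[3]),*[100*v for v in w],1000*np.linalg.norm(d)));c=t
YS,YD=-81.7,-53.9
E
python3 - <<'E'
from mv import *
a=place(S,'acid')
chain([(.35,.38,.2,-50),(.45,.08,.2,YS),(*a,.2,YS),(*a,.048,YS)])
E
```

```text
[  0.1734   0.6523   0.2266 -14.8851] [-180.      0.    -14.89] [ 91.6  20.5   0.7  -0.  -70.1 -16.5] 1.3
az 0.613  x 24.06 y 21.78 z 2.66  dist 326
az 0.553  x 29.41 y 11.62 z -0.00  dist 316
az -0.000  x 29.80 y 5.09 z -0.00  dist 302
az -0.000  x 0.00 y -0.00 z 15.20  dist 152
```

Emit:
play_rows([
  [[0,0,0.613,24.06,21.78,2.66,6.2],[0,0,0.613,24.06,21.78,2.66,6.2],[0,0,0.613,24.06,21.78,2.66,6.2],[0,0,0.613,24.06,21.78,2.66,6.2],[0,0,0.613,24.06,21.78,2.66,6.2],[0,0,0.613,24.06,21.78,2.66,6.2],[0,0,0.613,24.06,21.78,2.66,6.2],[0,0,0.613,24.06,21.78,2.66,6.2]],
])

```text
clock: 1.97
tool_pos: [0.3508, 0.3775, 0.2001]
orientation: [-180.0, 0.0, -50.0]
force: [0.2, -0.2, -0.9]
opening: 0.0619
gripper_force: 0.0
```

Emit:
play_rows([
  [[0,0,0.553,29.4,11.6,0,6.2],[0,0,0.553,29.4,11.6,0,6.2],[0,0,0.553,29.4,11.6,0,6.2],[0,0,0.553,29.4,11.6,0,6.2],[0,0,0.553,29.4,11.6,0,6.2],[0,0,0.553,29.4,11.6,0,6.2],[0,0,0.553,29.4,11.6,0,6.2],[0,0,0.553,29.4,11.6,0,6.2]],
])

```text
clock: 2.63
tool_pos: [0.4504, 0.0772, 0.2004]
orientation: [-180.0, 0.0, -81.8]
force: [0.3, 0.4, -0.3]
opening: 0.0622
gripper_force: 0.0
```

Emit:
play_rows([
  [[0,0,0,29.8,5.09,0,6.2],[0,0,0,29.8,5.09,0,6.2],[0,0,0,29.8,5.09,0,6.2],[0,0,0,29.8,5.09,0,6.2],[0,0,0,29.8,5.09,0,6.2],[0,0,0,29.8,5.09,0,6.2],[0,0,0,29.8,5.09,0,6.2],[0,0,0,29.8,5.09,0,6.2]],
])

```text
clock: 3.3
tool_pos: [0.4422, -0.2264, 0.2]
orientation: [180.0, -0.0, -81.9]
force: [0.2, 0.0, 0.5]
opening: 0.0621
gripper_force: 0.0
```

Run:
```python
from mv import *
p=ctrl.snapshot('top');q=ctrl.snapshot('scene')
a=place(S,'acid');chain([(*a,.048,YS)])
im=np.hstack([cv2.resize(p['color'][160:260,280:460],(400,222)),cv2.resize(q['color'][160:290,260:440],(400,289))[:222]]) if 0 else np.hstack([cv2.resize(p['color'][130:270,280:460],(400,311)),cv2.resize(q['color'][150:290,260:440],(400,311))])
cv2.imwrite('pics/a1.png',im[:,:,::-1])
```

```text
[  0.4422  -0.2243   0.1997 -81.9328] [179.97  -0.   -81.93] [ -4.1   4.7 -23.7   0.  -61.6  12.2] 3.4
az -0.004  x -0.20 y -0.08 z 15.17  dist 152
```

View pics/a1.png

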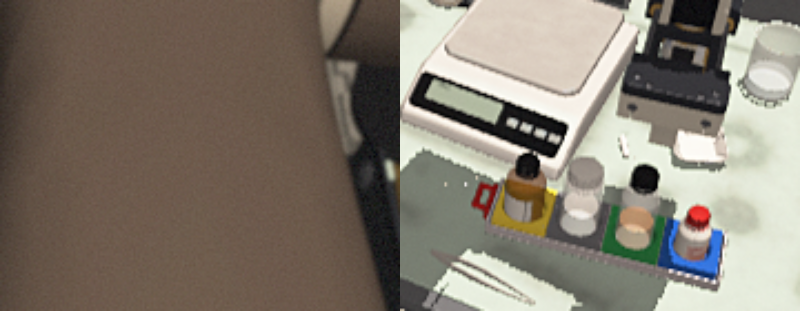

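Both bottles and grip line up so far, with TCP over the acid bottle (scene crop about (640,220)). Going down.

Emit:
play_rows([
  [[0,0,0,0,0,3,6.2],[0,0,0,0,0,6,6.2],[0,0,0,0,0,9,6.2],[0,0,0,0,0,12,6.2],[0,0,0,0,0,14,6.2],[0,0,0,0,0,15.2,6.2],[0,0,0,0,0,15.2,6.2],[0,0,0,0,0,15.2,6.2]],
])

```text
clock: 4.07
tool_pos: [0.4428, -0.2213, 0.0479]
orientation: [179.9, 0.0, -81.6]
force: [-0.2, -0.6, 0.4]
opening: 0.0621
gripper_force: 0.0
```

Run:
```python
from mv import *
q=ctrl.snapshot('scene')
a=place(S,'acid');chain([(*a,.048,YS)])
cv2.imwrite('pics/a2.png',cv2.resize(q['color'][150:290,260:440],(540,420))[:,:,::-1])
```

```text
[ 4.43500e-01 -2.21500e-01  4.87000e-02 -8.16275e+01] [-1.7997e+02 -2.0000e-02 -8.1630e+01] [ -3.8  15.1 -34.5   0.  -40.4  12.1] 4.12
az 0.001  x 0.06 y 0.09 z 0.07  dist 1
```

View pics/a2.png

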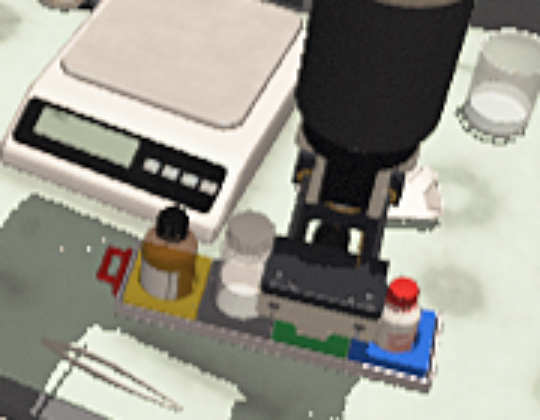

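The gripper straddles the green insert at about (330,300) with the neighbours untouched. Close and lift straight up.

Emit:
play_rows([
  [[0,0,0,0,0,0,2],[0,0,0,0,0,0,2],[0,0,0,0,0,0,2],[0,0,0,0,0,0,2],[0,0,0,0,0,0,2],[0,0,0,0,0,0,2],[0,0,0,0,0,0,2],[0,0,0,0,0,0,2]],
])

```text
clock: 4.78
tool_pos: [0.4432, -0.2221, 0.0485]
orientation: [-179.9, -0.0, -81.7]
force: [-0.1, 1.0, 6.5]
opening: 0.0378
gripper_force: 30.0
```

Emit:
play_rows([
  [[0,0,0,0,0,-1,2],[0,0,0,0,0,-3,2],[0,0,0,0,0,-6,2],[0,0,0,0,0,-9,2],[0,0,0,0,0,-12,2],[0,0,0,0,0,-14,2],[0,0,0,0,0,-15.2,2],[0,0,0,0,0,-15.2,2]],
])

```text
clock: 5.45
tool_pos: [0.444, -0.2223, 0.2027]
orientation: [-179.7, -0.1, -81.7]
force: [0.6, -0.0, -1.4]
opening: 0.0382
gripper_force: 30.0
```

Run:
```python
from mv import *
d=place(D,'acid');s=place(S,'acid');m=(s+d)/2+[.02,0];print(d)
chain([(*m,.2,-68),(*d,.2,YD),(*d,.049,YD)],start=(*s,.2,YS))
chain([])
```

```text
[0.50841331 0.30543171]
az -0.239  x -25.34 y -9.04 z -0.00  dist 269
az -0.246  x -23.98 y -11.08 z -0.00  dist 264
az -0.000  x 0.00 y -0.00 z 15.10  dist 151
[  0.444   -0.2223   0.2027 -81.6843] [-1.7974e+02 -9.0000e-02 -8.1680e+01] [ -3.9   4.5 -23.6   0.  -61.7  12.2] 5.45
```

Emit:
play_rows([
  [[0,0,-0.03,-3,-1.1,0,2],[0,0,-0.07,-7,-2.5,0,2],[0,0,-0.11,-11,-3.9,0,2],[0,0,-0.14,-15,-5.3,0,2],[0,0,-0.18,-19,-6.7,0,2],[0,0,-0.21,-22.5,-8,0,2],[0,0,-0.23,-24.5,-8.7,0,2],[0,0,-0.239,-25.34,-9.04,0,2]],
])

```text
clock: 6.12
tool_pos: [0.4954, 0.0446, 0.1985]
orientation: [179.9, 0.0, -67.8]
force: [-0.3, -0.5, -1.3]
opening: 0.038
gripper_force: 30.0
```

Emit:
play_rows([
  [[0,0,-0.03,-3,-1.4,0,2],[0,0,-0.07,-7,-3.2,0,2],[0,0,-0.11,-11,-5.1,0,2],[0,0,-0.15,-15,-6.9,0,2],[0,0,-0.19,-19,-8.8,0,2],[0,0,-0.22,-22,-10.2,0,2],[0,0,-0.246,-23.98,-11.08,0,2],[0,0,-0.246,-23.98,-11.08,0,2]],
])

```text
clock: 6.78
tool_pos: [0.5083, 0.3092, 0.1978]
orientation: [179.9, -0.0, -53.7]
force: [1.3, -0.0, -0.9]
opening: 0.0379
gripper_force: 30.0
```

Emit:
play_rows([
  [[0,0,0,0,0,2,2],[0,0,0,0,0,4,2],[0,0,0,0,0,6,2],[0,0,0,0,0,8,2],[0,0,0,0,0,10,2],[0,0,0,0,0,11,2],[0,0,0,0,0,11,2],[0,0,0,0,0,11,2]],
])

```text
clock: 7.45
tool_pos: [0.5084, 0.3049, 0.0895]
orientation: [179.9, -0.0, -53.9]
force: [-0.3, 0.7, -0.6]
opening: 0.038
gripper_force: 30.0
```

Run:
```python
from mv import *
q=ctrl.snapshot('scene');p=ctrl.snapshot('top')
d=place(D,'acid');chain([(*d,.09,YD),(*d,.048,YD)])
cv2.imwrite('pics/a3.png',np.hstack([cv2.resize(q['color'][100:220,130:270],(490,420)),cv2.resize(p['color'][110:230,80:170],(300,420))])[:,:,::-1])
```

```text
[  0.5092   0.3059   0.091  -53.9058] [-179.92    0.    -53.91] [ 49.8  19.9 -19.8   0.  -50.3 -13.8] 7.55
az -0.000  x -0.00 y 0.09 z 0.10  dist 1
az -0.000  x 0.00 y -0.00 z 4.20  dist 42
```

View pics/a3.png

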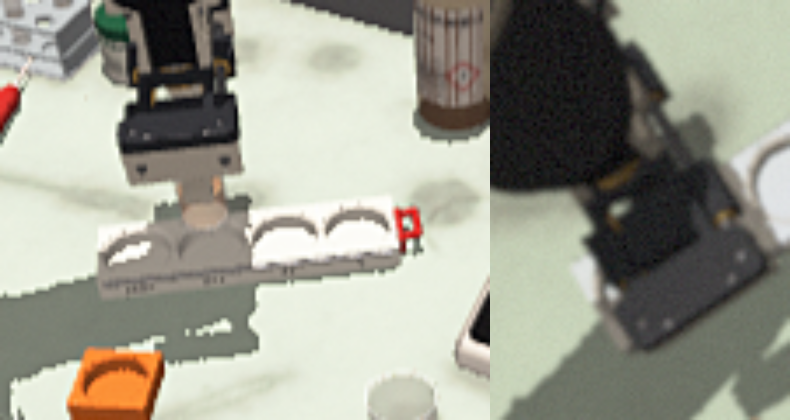

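The bottle hangs over the third well from the handle, crop (210,240). Lower it slowly.

Emit:
play_rows([
  [[0,0,0,0,0,1,2],[0,0,0,0,0,2,2],[0,0,0,0,0,2.8,2],[0,0,0,0,0,3.4,2],[0,0,0,0,0,3.8,2],[0,0,0,0,0,4.1,2],[0,0,0,0,0,4.2,2],[0,0,0,0,0,4.2,2]],
])

```text
clock: 8.22
tool_pos: [0.5085, 0.3056, 0.0479]
orientation: [180.0, -0.0, -53.9]
force: [-0.1, 1.3, -1.4]
opening: 0.0381
gripper_force: 30.0
```

Emit:
play_rows([
  [[0,0,0,0,0,0.1,2],[0,0,0,0,0,0.1,4.2],[0,0,0,0,0,0.1,4.6],[0,0,0,0,0,0.1,5.2],[0,0,0,0,0,0.1,6.2],[0,0,0,0,0,0.1,6.2],[0,0,0,0,0,0,6.2],[0,0,0,0,0,0,6.2]],
])

```text
clock: 8.88
tool_pos: [0.5086, 0.3057, 0.0481]
orientation: [-180.0, -0.0, -53.9]
force: [0.1, 0.1, 0.1]
opening: 0.0616
gripper_force: 0.0
```

Emit:
play_rows([
  [[0,0,0,0,0,-1,6.2],[0,0,0,0,0,-3,6.2],[0,0,0,0,0,-6,6.2],[0,0,0,0,0,-9,6.2],[0,0,0,0,0,-12,6.2],[0,0,0,0,0,-14,6.2],[0,0,0,0,0,-15.2,6.2],[0,0,0,0,0,-15.2,6.2]],
])

```text
clock: 9.55
tool_pos: [0.5098, 0.3067, 0.2044]
orientation: [-179.6, 0.0, -53.9]
force: [0.5, 0.4, -0.2]
opening: 0.0618
gripper_force: 0.0
```

Run:
```python
from mv import *
d=place(D,'acid');s=place(S,'vial');m=(s+d)/2+[.02,0];e=place(D,'vial')
chain([(*m,.2,-68),(*s,.2,YS),(*s,.048,YS)],start=(*d,.2,YD));print('back')
m=(s+e)/2+[.02,0]
chain([(*m,.2,-68),(*e,.2,YD),(*e,.048,YD)],start=(*s,.2,YS))
chain([])
q=ctrl.snapshot('scene')
cv2.imwrite('pics/a4.png',cv2.resize(q['color'][100:220,130:270],(490,420))[:,:,::-1])
```

```text
az 0.246  x 17.99 y 15.23 z -0.00  dist 236
az 0.239  x 19.66 y 14.10 z -0.00  dist 242
az -0.000  x 0.00 y -0.00 z 15.20  dist 152
back
az -0.239  x -19.88 y -10.39 z -0.00  dist 224
az -0.246  x -18.35 y -11.09 z -0.00  dist 214
az -0.000  x 0.00 y -0.00 z 15.20  dist 152
[  0.5098   0.3067   0.2044 -53.8763] [-1.7964e+02  3.0000e-02 -5.3880e+01] [ 49.9  13.7 -12.    0.1 -64.  -13.8] 9.55
```

View pics/a4.png

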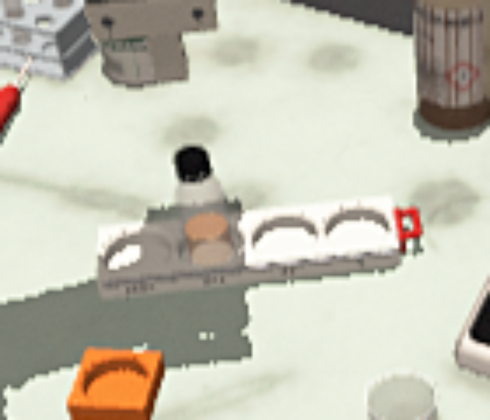

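The acid bottle stands upright in the third well, crop (208,230). Now the vial.

Emit:
play_rows([
  [[0,0,0.246,17.99,15.23,0,6.2],[0,0,0.246,17.99,15.23,0,6.2],[0,0,0.246,17.99,15.23,0,6.2],[0,0,0.246,17.99,15.23,0,6.2],[0,0,0.246,17.99,15.23,0,6.2],[0,0,0.246,17.99,15.23,0,6.2],[0,0,0.246,17.99,15.23,0,6.2]],
])

```text
clock: 10.18
tool_pos: [0.4895, 0.0663, 0.1992]
orientation: [179.9, -0.0, -68.2]
force: [-1.2, 0.8, -0.4]
opening: 0.0619
gripper_force: 0.0
```

Emit:
play_rows([
  [[0,0,0.239,19.66,14.1,0,6.2],[0,0,0.239,19.66,14.1,0,6.2],[0,0,0.239,19.66,14.1,0,6.2],[0,0,0.239,19.66,14.1,0,6.2],[0,0,0.239,19.66,14.1,0,6.2],[0,0,0.239,19.66,14.1,0,6.2],[0,0,0.239,19.66,14.1,0,6.2],[0,0,0.239,19.66,14.1,0,6.2]],
])

```text
clock: 10.85
tool_pos: [0.4332, -0.1659, 0.1991]
orientation: [179.9, 0.0, -81.9]
force: [-0.1, 0.2, 0.4]
opening: 0.0616
gripper_force: 0.0
```

Emit:
play_rows([
  [[0,0,0,0,0,1,6.2],[0,0,0,0,0,3,6.2],[0,0,0,0,0,6,6.2],[0,0,0,0,0,9,6.2],[0,0,0,0,0,12,6.2],[0,0,0,0,0,14,6.2],[0,0,0,0,0,15.2,6.2],[0,0,0,0,0,15.2,6.2]],
])

```text
clock: 11.52
tool_pos: [0.4322, -0.1632, 0.0446]
orientation: [179.6, 0.1, -81.6]
force: [-0.6, 0.1, 0.2]
opening: 0.0622
gripper_force: 0.0
```

Emit:
play_rows([
  [[0,0,0,0,0,0,6.2],[0,0,0,0,0,0,2],[0,0,0,0,0,0,2],[0,0,0,0,0,0,2],[0,0,0,0,0,0,2],[0,0,0,0,0,0,2],[0,0,0,0,0,0,2],[0,0,0,0,0,0,2]],
])

```text
clock: 12.18
tool_pos: [0.4349, -0.1646, 0.0487]
orientation: [-179.9, -0.0, -81.7]
force: [-1.4, 2.2, 7.0]
opening: 0.0396
gripper_force: 30.0
```

Emit:
play_rows([
  [[0,0,0,0,0,-1,2],[0,0,0,0,0,-3,2],[0,0,0,0,0,-6,2],[0,0,0,0,0,-9,2],[0,0,0,0,0,-12,2],[0,0,0,0,0,-14,2],[0,0,0,0,0,-15.2,2],[0,0,0,0,0,-15.2,2]],
])

```text
clock: 12.85
tool_pos: [0.4358, -0.1648, 0.2031]
orientation: [-179.7, -0.1, -81.7]
force: [0.6, 0.1, -1.0]
opening: 0.0398
gripper_force: 30.0
```

Emit:
play_rows([
  [[0,0,-0.03,-2.5,-1.3,0,2],[0,0,-0.07,-6,-3.1,0,2],[0,0,-0.11,-9.5,-5,0,2],[0,0,-0.15,-13,-6.8,0,2],[0,0,-0.18,-16,-8.4,0,2],[0,0,-0.21,-18.5,-9.7,0,2],[0,0,-0.239,-19.88,-10.39,0,2],[0,0,-0.239,-19.88,-10.39,0,2]],
])

```text
clock: 13.52
tool_pos: [0.509, 0.0495, 0.1989]
orientation: [179.9, 0.0, -67.8]
force: [-0.2, 0.0, -0.5]
opening: 0.0395
gripper_force: 30.0
```

Emit:
play_rows([
  [[0,0,-0.03,-2.5,-1.5,0,2],[0,0,-0.07,-6,-3.6,0,2],[0,0,-0.11,-9.5,-5.7,0,2],[0,0,-0.15,-13,-7.9,0,2],[0,0,-0.2,-16,-9.7,0,2],[0,0,-0.246,-18.35,-11.09,0,2],[0,0,-0.246,-18.35,-11.09,0,2],[0,0,-0.246,-18.35,-11.09,0,2]],
])

```text
clock: 14.18
tool_pos: [0.5421, 0.2591, 0.1986]
orientation: [179.9, -0.0, -53.9]
force: [-0.5, -1.4, -0.4]
opening: 0.0399
gripper_force: 30.0
```

Emit:
play_rows([
  [[0,0,0,0,0,2,2],[0,0,0,0,0,4,2],[0,0,0,0,0,6,2],[0,0,0,0,0,8,2],[0,0,0,0,0,10,2],[0,0,0,0,0,11,2],[0,0,0,0,0,11,2],[0,0,0,0,0,11,2]],
])

```text
clock: 14.85
tool_pos: [0.5426, 0.2578, 0.0901]
orientation: [179.9, -0.0, -54.0]
force: [0.1, -0.2, -0.2]
opening: 0.0399
gripper_force: 30.0
```

Run:
```python
from mv import *
e=place(D,'vial');chain([(*e,.09,YD)])
q=ctrl.snapshot('scene')
cv2.imwrite('pics/a5.png',np.hstack([cv2.resize(q['color'][100:220,130:270],(400,343)),cv2.resize(q['color'][150:290,260:440],(400,343))])[:,:,::-1])
```

```text
[  0.5426   0.2578   0.0901 -53.9557] [ 1.7995e+02 -2.0000e-02 -5.3960e+01] [ 44.   20.5 -18.8   0.  -50.7  -8. ] 14.85
az -0.001  x -0.06 y -0.05 z 0.01  dist 1
```

View pics/a5.png

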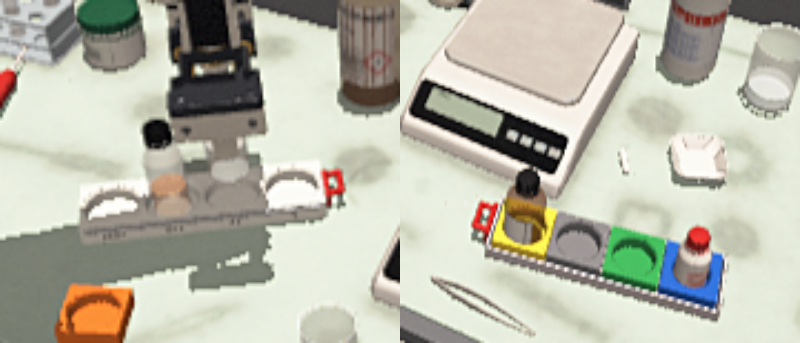

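The vial hangs over the second well and the acid bottle is undisturbed. Lower, release, lift.

Emit:
play_rows([
  [[0,0,0,0,0,1,2],[0,0,0,0,0,2,2],[0,0,0,0,0,2.8,2],[0,0,0,0,0,3.4,2],[0,0,0,0,0,3.8,2],[0,0,0,0,0,4.1,2],[0,0,0,0,0,4.2,2],[0,0,0,0,0,4.2,2]],
])

```text
clock: 15.57
tool_pos: [0.5425, 0.2589, 0.048]
orientation: [180.0, -0.0, -53.9]
force: [0.6, -0.3, -0.1]
opening: 0.0403
gripper_force: 30.0
```

Emit:
play_rows([
  [[0,0,0,0,0,0.1,2],[0,0,0,0,0,0.1,4.3],[0,0,0,0,0,0.1,4.7],[0,0,0,0,0,0.1,5.2],[0,0,0,0,0,0.1,6.2],[0,0,0,0,0,0.1,6.2],[0,0,0,0,0,0,6.2],[0,0,0,0,0,0,6.2]],
])

```text
clock: 16.23
tool_pos: [0.5426, 0.2589, 0.0481]
orientation: [-180.0, -0.0, -53.9]
force: [0.6, -0.3, -1.4]
opening: 0.0618
gripper_force: 0.0
```

Emit:
play_rows([
  [[0,0,0,0,0,-1,6.2],[0,0,0,0,0,-3,6.2],[0,0,0,0,0,-6,6.2],[0,0,0,0,0,-9,6.2],[0,0,0,0,0,-12,6.2],[0,0,0,0,0,-14,6.2],[0,0,0,0,0,-15.2,6.2],[0,0,0,0,0,-15.2,6.2]],
])

```text
clock: 16.9
tool_pos: [0.5439, 0.2597, 0.2044]
orientation: [-179.6, -0.0, -53.9]
force: [0.0, 0.1, 0.3]
opening: 0.0619
gripper_force: 0.0
```

Run:
```python
from mv import *
d=place(D,'vial');s=place(S,'amber',.003);m=(s+d)/2+[.02,0];e=place(D,'amber',.004)
chain([(*m,.2,-68),(*s,.2,YS),(*s,.035,YS)],start=(*d,.2,YD));print('back')
m=(s+e)/2+[.02,0]
chain([(*m,.2,-68),(*e,.2,YD),(*e,.035,YD)],start=(*s,.2,YS))
chain([])
```

```text
az 0.246  x 12.39 y 13.81 z -0.00  dist 186
az 0.239  x 13.89 y 14.08 z -0.00  dist 198
az -0.000  x 0.00 y -0.00 z 16.50  dist 165
back
az -0.239  x -14.08 y -11.84 z -0.00  dist 184
az -0.246  x -12.38 y -11.13 z -0.00  dist 166
az -0.000  x 0.00 y -0.00 z 16.50  dist 165
[  0.5439   0.2597   0.2044 -53.8785] [-179.64   -0.    -53.88] [ 44.1  14.5 -11.    0.1 -64.2  -8. ] 16.9
```

Run:
```python
from mv import *
d=place(D,'vial');s=place(S,'amber',-.003);m=(s+d)/2+[.02,0];e=place(D,'amber',.004)
chain([(*m,.2,-68),(*s,.2,YS),(*s,.035,YS)],start=(*d,.2,YD));print('back')
m=(s+e)/2+[.02,0]
chain([(*m,.2,-68),(*e,.2,YD),(*e,.035,YD)],start=(*s,.2,YS))
```

```text
az 0.246  x 12.66 y 13.95 z -0.00  dist 188
az 0.239  x 14.18 y 14.15 z -0.00  dist 200
az -0.000  x 0.00 y -0.00 z 16.50  dist 165
back
az -0.239  x -14.38 y -11.84 z -0.00  dist 186
az -0.246  x -12.67 y -11.20 z -0.00  dist 169
az -0.000  x 0.00 y -0.00 z 16.50  dist 165
```

Emit:
play_rows([
  [[0,0,0.246,12.66,13.95,0,6.2],[0,0,0.246,12.66,13.95,0,6.2],[0,0,0.246,12.66,13.95,0,6.2],[0,0,0.246,12.66,13.95,0,6.2],[0,0,0.246,12.66,13.95,0,6.2],[0,0,0.246,12.66,13.95,0,6.2]],
])

```text
clock: 17.4
tool_pos: [0.5024, 0.0707, 0.1999]
orientation: [179.9, 0.0, -68.2]
force: [-0.3, 0.9, -0.9]
opening: 0.062
gripper_force: 0.0
```

Emit:
play_rows([
  [[0,0,0.239,14.18,14.15,0,6.2],[0,0,0.239,14.18,14.15,0,6.2],[0,0,0.239,14.18,14.15,0,6.2],[0,0,0.239,14.18,14.15,0,6.2],[0,0,0.239,14.18,14.15,0,6.2],[0,0,0.239,14.18,14.15,0,6.2],[0,0,0.239,14.18,14.15,0,6.2],[0,0,0.239,14.18,14.15,0,6.2]],
])

```text
clock: 18.07
tool_pos: [0.4265, -0.11, 0.2]
orientation: [-180.0, 0.0, -81.7]
force: [0.9, -0.4, 0.2]
opening: 0.0622
gripper_force: 0.0
```

Emit:
play_rows([
  [[0,0,0,0,0,2,6.2],[0,0,0,0,0,4,6.2],[0,0,0,0,0,6,6.2],[0,0,0,0,0,8,6.2],[0,0,0,0,0,10,6.2],[0,0,0,0,0,11,6.2],[0,0,0,0,0,11,6.2]],
])

```text
clock: 18.65
tool_pos: [0.4253, -0.1091, 0.0876]
orientation: [179.7, 0.0, -81.6]
force: [-0.5, 0.7, 0.6]
opening: 0.0619
gripper_force: 0.0
```

Run:
```python
from mv import *
chain([(*place(S,'amber',-.003),.09,YS)])
q=ctrl.snapshot('scene')
cv2.imwrite('pics/a6.png',np.hstack([cv2.resize(q['color'][100:220,130:270],(400,343)),cv2.resize(q['color'][150:290,260:440],(400,343))])[:,:,::-1])
```

```text
[  0.4253  -0.1091   0.0876 -81.6056] [ 1.7973e+02  1.0000e-02 -8.1610e+01] [ 11.5   6.8 -38.6  -0.  -44.8  -3.1] 18.65
az 0.002  x 0.15 y -0.09 z -0.24  dist 3
```

View pics/a6.png

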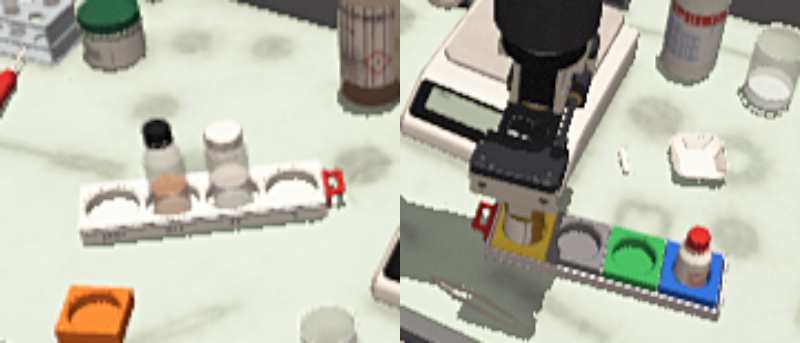

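Acid and vial stand upright in wells 3 and 2. The gripper is over the amber bottle, so I descend and grip.

Emit:
play_rows([
  [[0,0,0,0,0,1,6.2],[0,0,0,0,0,2,6.2],[0,0,0,0,0,3,6.2],[0,0,0,0,0,4,6.2],[0,0,0,0,0,5,6.2],[0,0,0,0,0,5.5,6.2],[0,0,0,0,0,5.5,6.2],[0,0,0,0,0,5.5,6.2]],
])

```text
clock: 19.37
tool_pos: [0.4269, -0.1097, 0.0355]
orientation: [-180.0, -0.0, -81.6]
force: [-0.4, -0.9, 0.5]
opening: 0.062
gripper_force: 0.0
```

Emit:
play_rows([
  [[0,0,0,0,0,0,2],[0,0,0,0,0,0,2],[0,0,0,0,0,0,2],[0,0,0,0,0,0,2],[0,0,0,0,0,0,2],[0,0,0,0,0,0,2],[0,0,0,0,0,0,2],[0,0,0,0,0,0,2]],
])

```text
clock: 20.03
tool_pos: [0.4267, -0.1101, 0.0353]
orientation: [-180.0, -0.0, -81.7]
force: [-0.3, 1.1, 6.2]
opening: 0.0411
gripper_force: 30.0
```

Emit:
play_rows([
  [[0,0,0,0,0,-1,2],[0,0,0,0,0,-3,2],[0,0,0,0,0,-6,2],[0,0,0,0,0,-9,2],[0,0,0,0,0,-12,2],[0,0,0,0,0,-15,2],[0,0,0,0,0,-16.5,2],[0,0,0,0,0,-16.5,2]],
])

```text
clock: 20.7
tool_pos: [0.4281, -0.1101, 0.2035]
orientation: [-179.6, -0.0, -81.7]
force: [0.6, 0.5, -0.9]
opening: 0.0408
gripper_force: 30.0
```

Emit:
play_rows([
  [[0,0,-0.03,-2,-1.6,0,2],[0,0,-0.07,-4.5,-3.7,0,2],[0,0,-0.11,-7,-5.8,0,2],[0,0,-0.15,-9.5,-7.8,0,2],[0,0,-0.19,-12,-9.9,0,2],[0,0,-0.239,-14.38,-11.84,0,2],[0,0,-0.239,-14.38,-11.84,0,2],[0,0,-0.239,-14.38,-11.84,0,2]],
])

```text
clock: 21.37
tool_pos: [0.5224, 0.0504, 0.198]
orientation: [179.8, 0.0, -67.9]
force: [-1.3, -0.4, -1.6]
opening: 0.0411
gripper_force: 30.0
```

Emit:
play_rows([
  [[0,0,-0.03,-2,-1.8,0,2],[0,0,-0.07,-4.5,-4,0,2],[0,0,-0.11,-7,-6.2,0,2],[0,0,-0.16,-9.5,-8.4,0,2],[0,0,-0.21,-11.5,-10.2,0,2],[0,0,-0.246,-12.67,-11.2,0,2],[0,0,-0.246,-12.67,-11.2,0,2],[0,0,-0.246,-12.67,-11.2,0,2]],
])

```text
clock: 22.03
tool_pos: [0.5784, 0.2083, 0.1988]
orientation: [179.9, 0.0, -53.9]
force: [-0.2, -0.3, -1.0]
opening: 0.0412
gripper_force: 30.0
```

Emit:
play_rows([
  [[0,0,0,0,0,2,2],[0,0,0,0,0,4,2],[0,0,0,0,0,6,2],[0,0,0,0,0,8,2],[0,0,0,0,0,10,2],[0,0,0,0,0,12,2],[0,0,0,0,0,12,2],[0,0,0,0,0,12,2]],
])

```text
clock: 22.7
tool_pos: [0.5781, 0.2069, 0.0794]
orientation: [179.8, -0.0, -54.0]
force: [-0.1, 0.7, 0.8]
opening: 0.0405
gripper_force: 30.0
```

Run:
```python
from mv import *
chain([(*place(D,'amber',.004),.08,YD)])
q=ctrl.snapshot('scene')
cv2.imwrite('pics/a7.png',cv2.resize(q['color'][100:220,130:270],(490,420))[:,:,::-1])
```

```text
[  0.5781   0.2069   0.0794 -53.9973] [ 1.7984e+02 -1.0000e-02 -5.4000e+01] [ 37.9  22.4 -17.6   0.  -50.2  -1.9] 22.7
az -0.002  x -0.07 y -0.17 z -0.06  dist 2
```

View pics/a7.png

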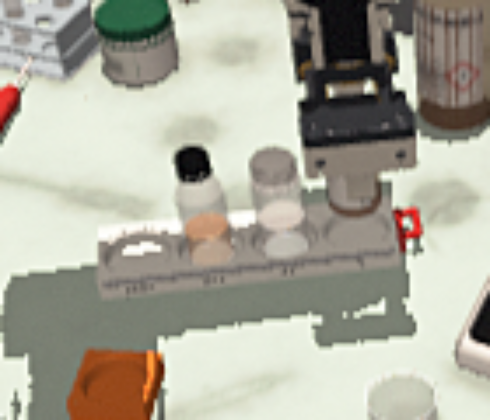

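The amber bottle is over the first well, by the handle at (405,228). Lower it.

Emit:
play_rows([
  [[0,0,0,0,0,1,2],[0,0,0,0,0,2,2],[0,0,0,0,0,2.8,2],[0,0,0,0,0,3.6,2],[0,0,0,0,0,4.1,2],[0,0,0,0,0,4.4,2],[0,0,0,0,0,4.5,2],[0,0,0,0,0,4.5,2]],
])

```text
clock: 23.42
tool_pos: [0.579, 0.2088, 0.0348]
orientation: [180.0, -0.0, -53.9]
force: [0.2, -0.1, -0.8]
opening: 0.041
gripper_force: 30.0
```

Emit:
play_rows([
  [[0,0,0,0,0,0.05,2],[0,0,0,0,0,0.05,4.4],[0,0,0,0,0,0.05,4.8],[0,0,0,0,0,0.05,5.2],[0,0,0,0,0,0.05,6.2],[0,0,0,0,0,0,6.2],[0,0,0,0,0,0,6.2],[0,0,0,0,0,0,6.2]],
])

```text
clock: 24.08
tool_pos: [0.5791, 0.2088, 0.035]
orientation: [-180.0, 0.0, -53.9]
force: [1.2, -0.7, 0.7]
opening: 0.0621
gripper_force: 0.0
```

Emit:
play_rows([
  [[0,0,0,0,0,-1,6.2],[0,0,0,0,0,-3,6.2],[0,0,0,0,0,-6,6.2],[0,0,0,0,0,-9,6.2],[0,0,0,0,0,-12,6.2],[0,0,0,0,0,-15,6.2],[0,0,0,0,0,-16.5,6.2],[0,0,0,0,0,-16.5,6.2]],
])

```text
clock: 24.75
tool_pos: [0.581, 0.2097, 0.2057]
orientation: [-179.5, -0.1, -53.9]
force: [0.2, 0.5, 1.1]
opening: 0.062
gripper_force: 0.0
```

Run:
```python
from mv import *
d=place(D,'amber',.004);s=place(S,'ind',.003);m=(s+d)/2+[.02,0];e=place(D,'ind',-.004)
chain([(*m,.2,-68),(*s,.2,YS),(*s,.026,YS)],start=(*d,.2,YD));print('back')
m=(s+e)/2+[.02,0]
chain([(*m,.2,-68),(*e,.2,YD),(*e,.026,YD)],start=(*s,.2,YS))
chain([])
```

```text
az 0.246  x 16.99 y 17.87 z -0.00  dist 247
az 0.239  x 19.33 y 16.90 z -0.00  dist 257
az -0.000  x 0.00 y -0.00 z 17.40  dist 174
back
az -0.239  x -30.83 y -7.59 z -0.00  dist 318
az -0.246  x -29.66 y -10.97 z -0.00  dist 316
az -0.000  x 0.00 y -0.00 z 17.40  dist 174
[  0.581    0.2097   0.2057 -53.8663] [-1.7954e+02 -6.0000e-02 -5.3870e+01] [ 38.   15.7  -9.1   0.1 -64.8  -1.9] 24.75
```

Emit:
play_rows([
  [[0,0,0.246,16.99,17.87,0,6.2],[0,0,0.246,16.99,17.87,0,6.2],[0,0,0.246,16.99,17.87,0,6.2],[0,0,0.246,16.99,17.87,0,6.2],[0,0,0.246,16.99,17.87,0,6.2],[0,0,0.246,16.99,17.87,0,6.2],[0,0,0.246,16.99,17.87,0,6.2]],
])

```text
clock: 25.33
tool_pos: [0.5326, -0.0387, 0.2003]
orientation: [179.9, -0.0, -68.2]
force: [-0.9, 0.5, -1.1]
opening: 0.0619
gripper_force: 0.0
```

Emit:
play_rows([
  [[0,0,0.239,19.33,16.9,0,6.2],[0,0,0.239,19.33,16.9,0,6.2],[0,0,0.239,19.33,16.9,0,6.2],[0,0,0.239,19.33,16.9,0,6.2],[0,0,0.239,19.33,16.9,0,6.2],[0,0,0.239,19.33,16.9,0,6.2],[0,0,0.239,19.33,16.9,0,6.2],[0,0,0.239,19.33,16.9,0,6.2]],
])

```text
clock: 26.0
tool_pos: [0.449, -0.2785, 0.1999]
orientation: [180.0, 0.0, -81.9]
force: [0.2, 1.6, 0.8]
opening: 0.0619
gripper_force: 0.0
```

Emit:
play_rows([
  [[0,0,0,0,0,2,6.2],[0,0,0,0,0,4,6.2],[0,0,0,0,0,6,6.2],[0,0,0,0,0,8,6.2],[0,0,0,0,0,10,6.2],[0,0,0,0,0,12,6.2],[0,0,0,0,0,12.4,6.2],[0,0,0,0,0,12.4,6.2]],
])

```text
clock: 26.67
tool_pos: [0.4498, -0.2754, 0.0749]
orientation: [179.8, 0.1, -81.6]
force: [-0.5, 0.3, 1.1]
opening: 0.062
gripper_force: 0.0
```

Emit:
play_rows([
  [[0,0,0,0,0,1,6.2],[0,0,0,0,0,2,6.2],[0,0,0,0,0,3,6.2],[0,0,0,0,0,4,6.2],[0,0,0,0,0,4.6,6.2],[0,0,0,0,0,5,6.2],[0,0,0,0,0,5,6.2],[0,0,0,0,0,5,6.2]],
])

```text
clock: 27.33
tool_pos: [0.4504, -0.2765, 0.0258]
orientation: [180.0, 0.0, -81.7]
force: [0.2, 0.6, 0.1]
opening: 0.062
gripper_force: 0.0
```

Emit:
play_rows([
  [[0,0,0,0,0,0,2],[0,0,0,0,0,0,2],[0,0,0,0,0,0,2],[0,0,0,0,0,0,2],[0,0,0,0,0,0,2],[0,0,0,0,0,0,2],[0,0,0,0,0,0,2],[0,0,0,0,0,0,2]],
])

```text
clock: 28.0
tool_pos: [0.4507, -0.2764, 0.0262]
orientation: [-180.0, -0.0, -81.7]
force: [-0.4, 0.5, 3.3]
opening: 0.0323
gripper_force: 30.0
```

Emit:
play_rows([
  [[0,0,0,0,0,-1,2],[0,0,0,0,0,-3,2],[0,0,0,0,0,-6,2],[0,0,0,0,0,-9,2],[0,0,0,0,0,-12,2],[0,0,0,0,0,-15,2],[0,0,0,0,0,-17.4,2],[0,0,0,0,0,-17.4,2]],
])

```text
clock: 28.67
tool_pos: [0.4527, -0.2774, 0.2061]
orientation: [-179.6, -0.2, -81.6]
force: [0.9, 1.0, -0.1]
opening: 0.0315
gripper_force: 30.0
```

Emit:
play_rows([
  [[0,0,-0.03,-4,-1,0,2],[0,0,-0.06,-8,-2,0,2],[0,0,-0.09,-12,-3,0,2],[0,0,-0.12,-16,-4,0,2],[0,0,-0.15,-20,-4.9,0,2],[0,0,-0.18,-24,-5.9,0,2],[0,0,-0.21,-28,-6.9,0,2],[0,0,-0.239,-30.83,-7.59,0,2]],
])

```text
clock: 29.33
tool_pos: [0.4806, 0.0424, 0.2003]
orientation: [-180.0, 0.0, -67.9]
force: [-0.1, -0.5, -0.1]
opening: 0.0315
gripper_force: 30.0
```

Emit:
play_rows([
  [[0,0,-0.03,-3.8,-1.4,0,2],[0,0,-0.07,-7.6,-2.8,0,2],[0,0,-0.1,-11.4,-4.2,0,2],[0,0,-0.13,-15.2,-5.6,0,2],[0,0,-0.16,-19,-7,0,2],[0,0,-0.19,-22.8,-8.4,0,2],[0,0,-0.22,-26.6,-9.8,0,2],[0,0,-0.246,-29.66,-10.97,0,2]],
])

```text
clock: 30.0
tool_pos: [0.4708, 0.3582, 0.2]
orientation: [180.0, 0.0, -53.8]
force: [0.3, -0.1, -1.2]
opening: 0.0314
gripper_force: 30.0
```

Emit:
play_rows([
  [[0,0,0,0,0,0,2],[0,0,0,0,0,3,2],[0,0,0,0,0,6,2],[0,0,0,0,0,8,2],[0,0,0,0,0,10,2],[0,0,0,0,0,12.4,2],[0,0,0,0,0,12.4,2],[0,0,0,0,0,12.4,2]],
])

```text
clock: 30.67
tool_pos: [0.471, 0.3547, 0.0752]
orientation: [179.8, -0.1, -53.9]
force: [0.5, 0.1, -0.5]
opening: 0.0317
gripper_force: 30.0
```

Run:
```python
from mv import *
chain([(*place(D,'ind',-.004),.076,YD)])
q=ctrl.snapshot('scene')
cv2.imwrite('pics/a8.png',cv2.resize(q['color'][100:220,130:270],(490,420))[:,:,::-1])
```

```text
[  0.471    0.3547   0.0752 -53.9094] [ 1.7982e+02 -7.0000e-02 -5.3910e+01] [ 56.   20.7 -21.    0.  -48.5 -19.9] 30.67
az -0.000  x -0.02 y -0.12 z -0.08  dist 1
```

View pics/a8.png

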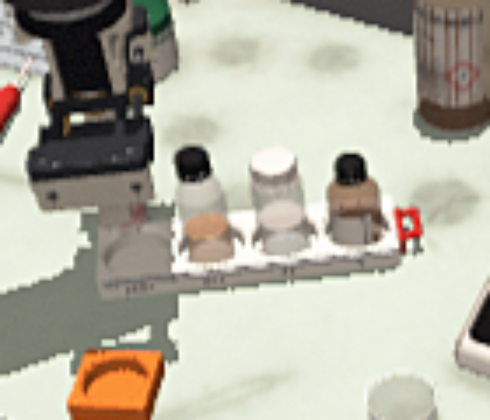

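Amber, vial and acid stand in wells 1–3. The indicator is over the last free well. Lower it.

Emit:
play_rows([
  [[0,0,0,0,0,1,2],[0,0,0,0,0,2,2],[0,0,0,0,0,3,2],[0,0,0,0,0,3.8,2],[0,0,0,0,0,4.5,2],[0,0,0,0,0,4.9,2],[0,0,0,0,0,5,2],[0,0,0,0,0,5,2]],
])

```text
clock: 31.38
tool_pos: [0.4715, 0.3556, 0.0257]
orientation: [180.0, -0.0, -53.9]
force: [0.3, -0.3, -0.4]
opening: 0.0318
gripper_force: 30.0
```

Emit:
play_rows([
  [[0,0,0,0,0,0.05,2],[0,0,0,0,0,0.05,3.6],[0,0,0,0,0,0.05,4],[0,0,0,0,0,0.05,5],[0,0,0,0,0,0.05,6.2],[0,0,0,0,0,0,6.2],[0,0,0,0,0,0,6.2],[0,0,0,0,0,0,6.2]],
])

```text
clock: 32.05
tool_pos: [0.4717, 0.3558, 0.0261]
orientation: [-180.0, 0.0, -53.9]
force: [-0.4, -0.0, -0.9]
opening: 0.0617
gripper_force: 0.0
```

Emit:
play_rows([
  [[0,0,0,0,0,-1,6.2],[0,0,0,0,0,-3,6.2],[0,0,0,0,0,-6,6.2],[0,0,0,0,0,-9,6.2],[0,0,0,0,0,-12,6.2],[0,0,0,0,0,-15,6.2],[0,0,0,0,0,-17.4,6.2],[0,0,0,0,0,-17.4,6.2]],
])

```text
clock: 32.72
tool_pos: [0.4737, 0.3576, 0.2069]
orientation: [-179.5, 0.1, -53.9]
force: [0.9, 1.0, 0.4]
opening: 0.0619
gripper_force: 0.0
```

Emit:
play_rows([
  [[0,0,0,12,10,-3,6.2],[0,0,0,12,10,-3,6.2],[0,0,0,12,10,-3,6.2],[0,0,0,12,10,-3,6.2],[0,0,0,12,10,-3,6.2],[0,0,0,12,10,-3,6.2]],
])

```text
clock: 33.22
tool_pos: [0.4615, 0.1985, 0.2315]
orientation: [-179.9, 0.0, -54.0]
force: [0.4, 0.0, 0.2]
opening: 0.0621
gripper_force: 0.0
```

Run:
```python
from mv import *
chain([])
q=ctrl.snapshot('scene');p=ctrl.snapshot('top')
cv2.imwrite('pics/a9.png',np.hstack([cv2.resize(q['color'][100:220,130:270],(400,343)),cv2.resize(p['color'][100:220,80:220],(400,343))])[:,:,::-1])
```

```text
[  0.4615   0.1985   0.2315 -54.0227] [-1.7986e+02  2.0000e-02 -5.4020e+01] [ 45.7   3.8 -20.3   0.  -65.7  -9.7] 33.22
```

View pics/a9.png

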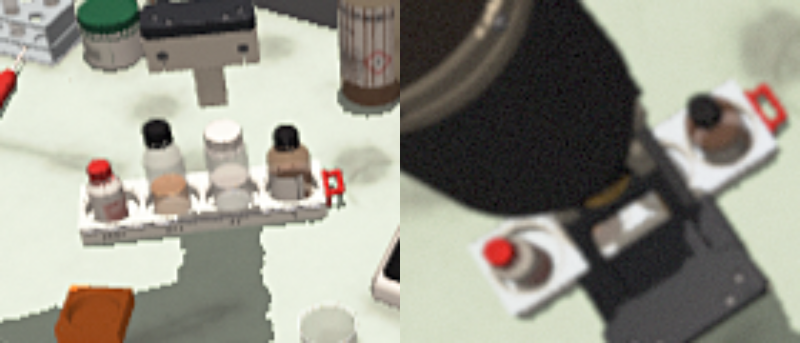

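All four bottles stand upright in their wells: amber by the handle, then vial, acid and indicator. The gripper is clear at z = 0.23 m.

```bash
python3 -c "
from plant import ctrl
print(ctrl.close_job())"
```

```text
the job is handed in; nothing more can be done
None
```

All four bottles are in the dosing rack in their original order from the red handle (amber, vial, acid, indicator), standing upright in their wells in the last pictures, and I handed the job in with the robot clock at about 33 s of the 109 s limit.

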